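Load the plank pile into the smoke tray and slide it shut

TASK

Pick up the three cedar planks together as one pile, and load it standing on edge into the slide-out tray of the smoke hutch: lower it tilted, with its front end tucked under the lip on the tray's front panel, then lay the far end down until all three planks sit flat on the tray floor. Then let go, push the tray fully shut, and leave the other things on the shelf where they stand.

Things in the scene. Friction and masses are not known exactly. Their poses are not given: they have to be found in the camera images.
- plank_b: middle plank of the pile: three equal loose wooden planks, each 140 mm long (its x), 12 mm thick (its y), 60 mm tall (its z, up), about 50 g, on edge face to face, together 36.4 mm thick; grip them across the thickness in the upper half. Origin: centre of the underside. At the start the undersides are 6 mm above the shelf, on the stand
- plank_a: outer plank on the +y side of plank_b, same size, axes and origin
- plank_c: outer plank on the -y side of plank_b, same size, axes and origin
- stand: low fixed dark steel stand under the pile, origin at its underside's centre, x along the pile: plate 110 x 60 x 6 mm, with two rails along x (inner faces 21 mm, outer faces 25 mm either side of the middle) that reach 18 mm above the shelf
- tray_floor (a point): centre of the inner floor of the steel tray, 8 mm above the shelf; x runs along the tray into the hutch, z up. Inside 156 mm long (x -78 to +78), 43 mm wide (y). Side walls and far end wall are 3 mm thick and only 20 mm high above the floor. The mouth between lip and far wall is only 136 mm long, so the pile does not go straight down. Moves with the joint
- tray_lip (a point): middle of the lip's lower free edge, axes as tray_floor. The lip, 43 mm wide and 4 mm thick, reaches 20 mm from the front panel's inner face over the tray (x -78 to -58 of tray_floor); its underside is 70 mm above the tray floor
- tray_front (a point): point to push on the outer (robot) side of the tray's front panel, on its middle line 45 mm above the tray floor, axes as tray_floor. The panel is 4 mm thick (x -82 to -78 of tray_floor), 70 mm wide, and rises 79 mm above the tray floor; plain face with a dark round mark
- tray (a joint): how far the tray is pulled out of the hutch, m: 0 is shut (front panel against the hutch's front), 0.23 the outer stop; starts pulled out far enough to load. Pushed towards +x of tray_floor to shut; it needs about 4 N to slide and stays where it is left
- hutch: smoke hutch, fixed dark steel housing 120 mm wide, 200 mm deep, 98 mm tall, with a short steel pipe (radius 34 mm, 56 mm tall) on the roof 145 mm behind the front. Origin: bottom centre of its front face; x points into it. Opening 64 mm wide, 86 mm high. A steel runner strip 3 mm thick, 70 mm wide lies under the tray up to 235 mm before the front
- shaker: tall green glass shaker with steel screw lid, 66 mm diameter, 163 mm tall, origin at the underside's centre; leave alone
- cup: open steel basting cup, 72 mm diameter, 75 mm tall, origin at the underside's centre; leave alone
- skewer_block: wooden block 80 x 80 x 60 mm with upright skewers to 147 mm, origin at the underside's centre; leave alone
- scraper: black plastic scraper lying flat, handle along x, 180 mm long, blade 75 mm wide at its +x end, origin between handle and blade on the underside; leave alone
- ash_bucket: small steel ash bucket with shut hinged lid, 110 mm diameter, 105 mm tall, origin at the underside's centre; leave alone
- sauce_bottle: amber glass bottle, 60 mm diameter, 150 mm tall, origin at the underside's centre; leave alone
- rub_jar: glass jar with steel lid, 68 mm diameter, 85 mm tall, origin at the underside's centre; leave alone

How it is judged (in metres and radians):
On the way, in this order (a step that is already met when the one before it is completed fails the run):
1. all three planks are held up together, each more than 45 mm above the shelf (height (world z) of each of plank_a, plank_b, plank_c above 0.045 m), for 0.2 s.
2. all three planks sit flat in the tray, let go, while the tray is still out by more than 100 mm (x of plank_a in the frame of tray_floor between -0.012 and 0.012 m and y of plank_a in the frame of tray_floor between -0.02 and 0.02 m and z of plank_a in the frame of tray_floor between -0.005 and 0.005 m and angle between each of plank_a, plank_b, plank_c's own z axis and vertical below 0.3 rad and x of plank_b in the frame of tray_floor between -0.012 and 0.012 m and y of plank_b in the frame of tray_floor between -0.02 and 0.02 m and z of plank_b in the frame of tray_floor between -0.005 and 0.005 m and x of plank_c in the frame of tray_floor between -0.012 and 0.012 m and y of plank_c in the frame of tray_floor between -0.02 and 0.02 m and z of plank_c in the frame of tray_floor between -0.005 and 0.005 m and value of joint tray above 0.1 m and contact force between the fingers and plank_a below 0.3 N and contact force between the fingers and plank_b below 0.3 N and contact force between the fingers and plank_c below 0.3 N), for 0.2 s.
At the end, for the whole second after the job is handed in: The tray is shut to within 8 mm; all three planks lie in it on edge, each flat on the tray floor (underside's centre within 5 mm of the floor, within 12 mm of the tray's centre lengthwise and 20 mm crosswise, leaning less than 0.3 rad), let go and at rest (x of plank_a in the frame of tray_floor between -0.012 and 0.012 m and y of plank_a in the frame of tray_floor between -0.02 and 0.02 m and z of plank_a in the frame of tray_floor between -0.005 and 0.005 m and angle between each of plank_a, plank_b, plank_c's own z axis and vertical below 0.3 rad and x of plank_b in the frame of tray_floor between -0.012 and 0.012 m and y of plank_b in the frame of tray_floor between -0.02 and 0.02 m and z of plank_b in the frame of tray_floor between -0.005 and 0.005 m and x of plank_c in the frame of tray_floor between -0.012 and 0.012 m and y of plank_c in the frame of tray_floor between -0.02 and 0.02 m and z of plank_c in the frame of tray_floor between -0.005 and 0.005 m and value of joint tray below 0.008 m and linear speed of each of plank_a, plank_b, plank_c below 0.02 m/s); the robot touches nothing.
It fails at once if a bystander (shaker, cup, skewer block, scraper, ash bucket, sauce bottle or rub jar) is moved more than 40 mm (distance of any of shaker, cup, skewer_block, scraper, ash_bucket, sauce_bottle, rub_jar from where it was at the start of the episode above 0.04 m).
It also fails if it takes over 61 s, if anything falls off the work surface, if the arm or the gripper's body presses on something with over 40 N, if the wrist force passes 120 N, or if a joint passes its speed limit or range.

ROBOT

A 6-joint arm with a two-finger parallel gripper is mounted at the origin on the work surface. World frame = base frame: x ahead of the robot, y to its left, z up, the work surface at z = 0. Lengths are in mm, angles in rad, forces in N, time in s.
With the tool pointing down it reaches from about 300 to 750 mm from the base axis. Payload 8.5 kg.
Tool frame: the origin (TCP) lies between the finger pads; the fingertips stand 22 mm ahead of it and the grasp point (between the pads) lies 3 mm ahead of it; z points along the fingers, y is the direction in which the jaws open and shut (so a half turn about z gives the same grasp; the last joint's range is limited). The gripper opens to 88 mm and grips with 3 to 60 N. Pads are 18 mm wide; open, the fingers measure 123 mm over their backs; the gripper's body (75 mm by 187 mm) begins 45 mm behind the grasp point.
Start: joints at [-1.49, 0.381, 1.297, -0, 1.464, -0.215], TCP at [160.322, -526.096, 260.748] pointing down, gripper open.
Joint ranges: [-3.11, 3.11], [-0.89, 2.33], [0.22, 2.48], [-1.42, 4.56], [0.17, 2.85], [-2.88, 2.88]. Speed limits (rad/s): [2.39, 2.39, 3.14, 3.14, 3.14, 3.14].

INTERFACE

Orientations are given as a rotation vector (axis times angle).
In Python, from cell import r gives the robot as it stands. The module is installed in compiled form; this text tells all that it offers.
- The arm moves only by the shell command python3 -m creep 'ROWS' [FORCE]. ROWS is JSON, a list of rows, each a list of 3 entries, a list of its own where there are three numbers: the shift along the world's x, y, z in mm, then the turn about the world's z in degrees, then the closure in counts, from 0 (fully open) to 255 (shut). In form: [[[tx, ty, tz], spin, gripper], ...]. A call has 1 to 10 rows; each row shifts and turns the commanded pose from where the row before left it; what a row does not reach is not made up. A row lasts 1/12 s, in which the tool goes at most 41.7 mm and 7.16 degrees, less where a joint would pass 70% of its speed; a pose out of reach is approached as far as the arm can. A call with a gripper value outside its range is refused whole. The fingers move at their own pace and stop on an object; FORCE is the grip in N (left out, the last holds). Time passes only in rows, so rows that do not move let the fingers close. It gives the time, the measured TCP pose, the force and the opening at its end, in the units of the state.
- r.observe(): the state, without advancing time (a new reading comes with each control period).
- r.grab_frame(name): name is "scene" or "top" or "wrist"; returns a dict with "img" (480x640x3 uint8, red, green, blue), "depth" (480x640 float32, mm along the optical axis (not along the pixel's ray), 0 where there is no reading), "K" (3x3 intrinsics, pixels), "position" and "attitude" of the camera in the world. Camera axes: x right, y down, z forward; pixel columns grow to the right and rows downward; lengths in mm; the calibration is good to about 2 mm. A picture is of the moment at which its call begins.
- r.hand_in(): hands the job in, once; it reports no verdict.
The state is a dict: "time": time; "joint_positions": joint angles; "qd": joint speeds; "tau": joint torques, N m; "ee_pos": TCP position; "eef_rot": TCP orientation; "contact_force": force on the tool from outside, world axes, zero at the start; "torque": the same for the moment, N m; "width": finger opening in mm.
Only numpy, scipy, OpenCV 4.12 (cv2) and the standard library are available. Lean on these libraries where they do the work, as an engineer would, in place of code of your own. Each camera call takes 0.05 s, during which the arm holds its last target. There are 200 camera calls.

## Working session

There is one attempt and no reset: what is moved stays moved. The work goes in short steps, Python scripts to look and compute and a shell command to move; the robot and the scene stay as the last step left them, time stands still between calls to the robot, and variables do not carry over. Pictures are saved under pics/ and viewed, about 8 in all and at most 12, crops included, and the job is handed in when it is done.

```bash
mkdir -p pics
python3 - <<'E'
from cell import r
import cv2,numpy as np
for n in("scene","top"):
    f=r.grab_frame(n); cv2.imwrite(f"pics/{n}0.png",f["img"][...,::-1]); np.savez(f"{n}0.npz",**f)
    print(n,f["K"].tolist(),f["position"],f["attitude"])
print(r.observe())
E
```

```text
scene [[563.1421407270237, 0.0, 322.30289840899616], [0.0, 563.1421407270237, 250.3958693901214], [0.0, 0.0, 1.0]] [1178.03713924 -541.63735057  856.95127628] [-2.16964366 -0.96225348  0.42149721]
top [[565.7418174617666, 0.0, 322.95960693293205], [0.0, 565.7418174617666, 237.99117825836905], [0.0, 0.0, 1.0]] [ 466.31455152  -21.40566996 1389.02675256] [-2.20128854  2.15784954 -0.0543495 ]
{'time': 0.1, 'joint_positions': array([-1.49029519e+00,  3.81124830e-01,  1.29818167e+00, -4.71527049e-06,
        1.46360530e+00, -2.15328918e-01]), 'qd': array([ 0.00094565, -0.00156628, -0.00197788,  0.00022787,  0.00115169,
       -0.00091409]), 'tau': array([ 3.08020950e-03, -4.38652468e+01, -2.24916065e+01,  7.14265974e-02,
        3.41964886e-02, -7.65561549e-05]), 'ee_pos': array([ 160.3059639 , -525.87575572,  260.20264588]), 'eef_rot': array([-3.10598583e+00, -4.62802913e-01, -1.32180627e-04]), 'contact_force': array([-0.9437958 ,  0.07813628, -0.17396794]), 'torque': array([ 0.00563736, -0.03387337,  0.00131502]), 'width': 88.14880464857008}
```

View pics/top0.png

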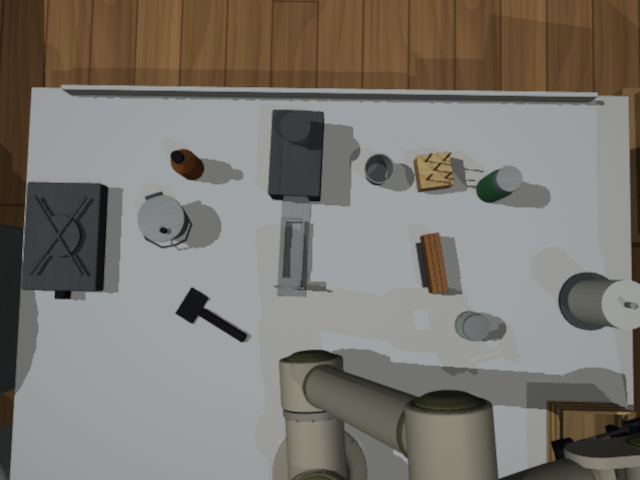

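View pics/scene0.png

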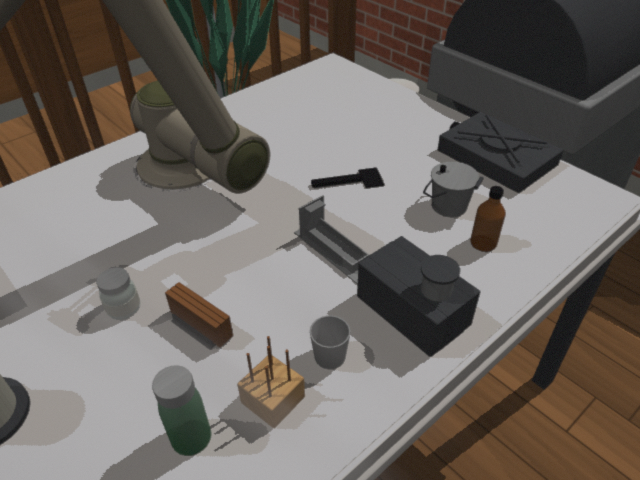

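```bash
cat > h.py <<'E'
import numpy as np,cv2
from scipy.spatial.transform import Rotation as R
def cloud(f):
    K=f["K"];d=f["depth"].astype(float);v,u=np.mgrid[:480,:640]
    p=np.stack([(u-K[0,2])/K[0,0]*d,(v-K[1,2])/K[1,1]*d,d],-1)
    return p@R.from_rotvec(f["attitude"]).as_matrix().T+f["position"]
def rays(f,uv,z):
    uv=np.atleast_2d(uv).astype(float);K=f["K"]
    d=np.c_[(uv-K[[0,1],2])/K[0,0],np.ones(len(uv))]@R.from_rotvec(f["attitude"]).as_matrix().T
    return f["position"]+d*((z-f["position"][2])/d[:,2])[:,None]
def brown(f):
    h=cv2.cvtColor(f["img"],cv2.COLOR_RGB2HSV);return (h[...,1]>110)&(h[...,0]<20)&(h[...,2]>30)
def rect(P):
    c,s,a=cv2.minAreaRect(P[:,:2].astype(np.float32)); return np.round(c,1),np.round(s,1),round(a,2)
E
python3 - <<'E'
from h import *
f=dict(np.load("top0.npz"));c=cloud(f)
def win(u0,u1,v0,v1):
    m=np.zeros((480,640),bool);m[v0:v1,u0:u1]=1;return m
m=win(410,455,225,300)
print("z shelf",np.median(c[300:330,250:330,2]))
for lo,hi in((50,80),(60,72)):
    k=m&brown(f)&(c[...,2]>lo)&(c[...,2]<hi);print("pile",k.sum(),rect(c[k]),np.median(c[k][:,2]))
v,u=np.nonzero(m&brown(f)&(c[...,2]>58)&(c[...,2]<75));print("pile rays",rect(rays(f,np.c_[u,v],66)))
m=win(255,335,100,205);k=m&(c[...,2]>90)&(c[...,2]<106);print("hutch",rect(c[k]),np.median(c[k][:,2]))
m=win(270,335,195,300)
for lo,hi in((70,95),(20,35),(5,14)):
    k=m&(c[...,2]>lo)&(c[...,2]<hi);print("tray",lo,k.sum(),rect(c[k]),np.median(c[k][:,2]))
g=dict(np.load("scene0.npz"));c=cloud(g)
print("scene")
m=win(155,240,275,350);k=m&brown(g)&(c[...,2]>61)&(c[...,2]<72);print("pile",rect(c[k]),np.median(c[k][:,2]))
m=win(290,370,190,275)
for lo,hi in((75,95),(20,35),(5,14)):
    k=m&(c[...,2]>lo)&(c[...,2]<hi);print("tray",lo,k.sum(),rect(c[k]) if k.sum() else 0)
m=win(350,480,235,350);k=m&(c[...,2]>90)&(c[...,2]<106);print("hutch",rect(c[k]),np.median(c[k][:,2]))
for n,F,x0,x1,y0,y1 in(("top",f,265,335,190,300),("scene",g,280,380,180,290)):
    cv2.imwrite(f"pics/c_{n}.png",cv2.resize(F["img"][y0:y1,x0:x1,::-1],None,fx=5,fy=5,interpolation=cv2.INTER_CUBIC))
a=cv2.imread("pics/c_top.png");b=cv2.imread("pics/c_scene.png");
H=max(a.shape[0],b.shape[0]);pad=lambda i:cv2.copyMakeBorder(i,0,H-i.shape[0],0,0,0)
cv2.imwrite("pics/c.png",cv2.resize(np.hstack([pad(a),pad(b)]),(800,int(800*H/(a.shape[1]+b.shape[1])))))
E
```

```text
z shelf -0.36888067227607735
pile 962 (array([ 500.9, -260.5]), array([136.4,  37.1]), 10.21) 65.0971216710177
pile 900 (array([ 500.9, -260.5]), array([136.4,  37.1]), 10.21) 65.27738347875129
pile rays (array([ 500.9, -259.9]), array([136.5,  37.8]), 9.83)
hutch (array([751.6,  70. ]), array([120.4, 202.1]), 88.53) 97.18776639606165
tray 70 256 (array([544.9,  68.6]), array([217.1, 115.1]), 0.8) 82.33298225890337
tray 20 217 (array([554.2,  86.1]), array([115., 213.]), 81.55) 27.432403484169072
tray 5 1154 (array([535.6,  53.7]), array([255.5, 156.2]), 1.5) 7.412639522873292
scene
pile (array([ 506.9, -262.1]), array([141.1,  35.6]), 9.33) 64.41496291716442
tray 75 321 (array([556.4,  40.8]), array([ 66. , 265.3]), 71.95)
tray 20 521 (array([523.4,  78.9]), array([ 71.5, 165. ]), 89.29)
tray 5 816 (array([480.8,  75.7]), array([ 72.4, 253.6]), 83.25)
hutch (array([754.3,  69.5]), array([123.5, 203.2]), 88.81) 97.2009798571745
```

View pics/c.png

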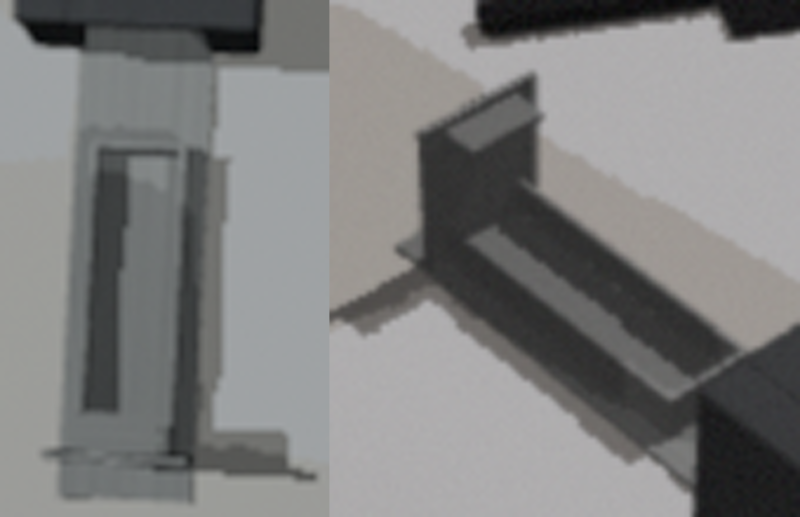

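Run:
```python
from h import *
ps=np.deg2rad(-1.4);o=np.array([653,72.2]);A=np.array([[np.cos(ps),np.sin(ps)],[-np.sin(ps),np.cos(ps)]])
for n in("top","scene"):
    f=dict(np.load(n+"0.npz"));c=cloud(f);h=(c[...,:2]-o)@A.T;z=c[...,2];x,y=h[...,0],h[...,1]
    b=(abs(y)<50)&(x<-15)&(x>-270)
    P=lambda k,a:np.round(np.percentile(a[k],[1,10,50,90,99]),1)
    k=b&(z>84)&(z<92)&(x<-150);print(n,"panel/lip top",k.sum(),P(k,x),P(k,y),P(k,z))
    k=b&(z>40)&(z<75)&(x<-150);print("panel face",k.sum(),P(k,x),P(k,y))
    k=b&(z>24)&(z<32)&(x>-190);print("walls",k.sum(),P(k,x),P(k,y))
    for s in(1,-1):
        kk=k&(y*s>8)&(x<-60)
        if kk.sum()>9: q=np.polyfit(x[kk],y[kk],1);print(" wall",s,kk.sum(),np.round(np.median(y[kk]),1),"slope deg",np.rad2deg(q[0]))
    k=b&(z>4.5)&(z<11)&(abs(y)<22)&(x>-200);print("floor",k.sum(),P(k,x),P(k,y))
    k=(z>94)&(z<101)&(abs(y)<90)&(x>-20)&(x<230);print("roof",P(k,x),P(k,y),rect(c[k]))
```

```text
top panel/lip top 75 [-215.8 -215.1 -212.5 -196.9 -193.2] [-33.  -22.8   1.9  20.4  32. ] [84.1 84.6 85.9 89.  91.7]
panel face 14 [-213.5 -212.  -211.8 -203.2 -198.6] [-33.2 -27.8 -20.2  28.3  30.6]
walls 149 [-186.  -176.1 -115.9  -55.   -53.1] [-23.8 -23.3  -0.8  24.5  25.4]
 wall 1 62 23.6 slope deg -0.23478496727035
 wall -1 62 -22.5 slope deg -0.27884633180973173
floor 745 [-191.4 -178.3 -119.6  -60.3  -19.5] [-19.2 -15.3   0.8  17.8  21.6]
roof [ -0.7  13.4  79.7 172.9 196.2] [-59.  -50.1  -2.   49.5  58.4] (array([751.1,  69.6]), array([120. , 201.2]), 88.31)
scene panel/lip top 51 [-212.6 -211.6 -208.8 -207.1 -191.4] [-33.2 -27.3   1.9  27.3  34.3] [84.1 84.2 85.4 86.8 88.8]
panel face 196 [-213.4 -211.  -208.8 -206.9 -204.9] [-34.1 -31.1 -13.8  26.3  34.4]
walls 229 [-188.6 -171.5 -106.4  -50.6  -48.5] [-25.6 -23.8  -3.3  24.7  26. ]
 wall 1 86 23.5 slope deg -0.15219860599088492
 wall -1 95 -22.5 slope deg -0.5686608622757866
floor 507 [-198.2 -186.7 -127.3  -76.8  -51. ] [-21.6  -4.4   7.   19.2  21.7]
roof [  3.8  20.2  90.8 189.3 201.1] [-60.  -53.  -16.   42.1  57.7] (array([754.2,  69.1]), array([123. , 203.1]), 88.25)
```

```bash
python3 -m creep '[[[25,19,0],-0.7,0],[[34,26,0],-0.7,0],[[34,26,0],-0.7,0],[[34,26,0],-0.7,0],[[34,26,0],-0.7,0],[[34,26,0],-0.7,0],[[34,26,0],-0.7,0],[[34,26,0],-0.7,0],[[34,26,0],-0.7,0],[[25,19,0],-0.7,0]]' && python3 -m creep '[[[15,17,0],0,0],[[0,0,0],0,0],[[0,0,0],0,0]]'
python3 - <<'E'
from h import *; from cell import r
f=r.grab_frame("wrist");np.savez("w1.npz",**f);cv2.imwrite("pics/w1.png",f["img"][...,::-1]);print(f["position"],f["attitude"],r.observe()["ee_pos"])
c=cloud(f);z=c[...,2];k=brown(f)&(z>60)&(z<72);print(k.sum(),rect(c[k]),np.median(z[k]) if k.sum() else 0)
if k.sum(): v,u=np.nonzero(k);print(rect(rays(f,np.c_[u,v],66)))
E
```

```text
time: 0.93
ee_pos: [477.0, -283.2, 260.5]
eef_rot: [-3.129, -0.274, 0.0]
contact_force: [0.4, -1.1, -0.0]
width: 88.3
time: 1.18
ee_pos: [490.4, -267.9, 260.3]
eef_rot: [-3.129, -0.276, 0.001]
contact_force: [-1.2, -0.9, 0.5]
width: 88.1
[ 564.31131423 -255.09115145  383.39910164] [ 2.22507211 -1.86555644 -0.27685818] [ 489.8290084  -268.71745554  260.42210579]
4555 (array([ 503.6, -262.2]), array([134.3,  34.8]), 9.69) 65.0387527209669
(array([ 503.6, -262.2]), array([134.3,  34.6]), 9.68)
```

View pics/w1.png

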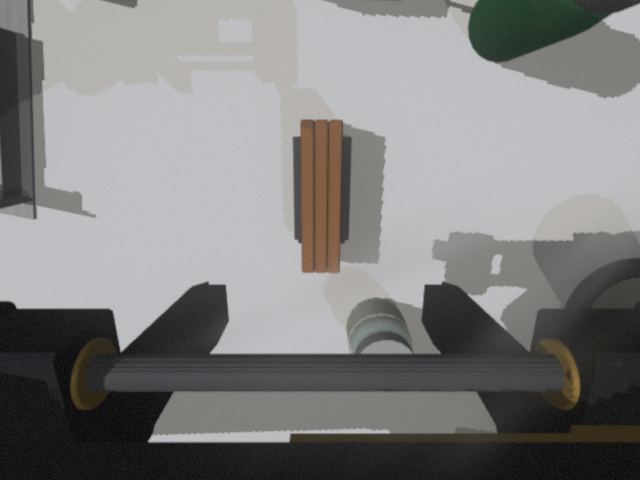

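```bash
python3 -m creep '[[[13.5,6.5,-20],-0.4,0],[[0,0,-38],0,0],[[0,0,-38],0,0],[[0,0,-38],0,0],[[0,0,-38],0,0],[[0,0,-23],0,0],[[0,0,-10],0,0],[[0,0,0],0,0],[[0,0,0],0,0]]' 30
```

```text
time: 1.98
ee_pos: [503.6, -263.1, 56.7]
eef_rot: [3.13, 0.26, 0.001]
contact_force: [-0.4, -0.5, -0.1]
width: 88.1
```

```bash
python3 -m creep '[[[0,0.9,-1.5],0,120],[[0,0,0],0,140],[[0,0,0],0,150],[[0,0,0],0,160],[[0,0,0],0,255],[[0,0,0],0,255],[[0,0,0],0,255],[[0,0,0],0,255]]' 30; python3 -m creep '[[[0,0,0],0,255],[[0,0,0],0,255],[[0,0,5],0,255],[[0,0,15],0,255],[[0,0,25],0,255],[[0,0,30],0,255],[[0,0,25],0,255],[[0,0,0],0,255],[[0,0,0],0,255],[[0,0,0],0,255]]'
python3 - <<'E'
from h import *; from cell import r
f=r.grab_frame("wrist");np.savez("w2.npz",**f);cv2.imwrite("pics/w2.png",f["img"][...,::-1]);o=r.observe();print(o["ee_pos"],o["width"])
g=r.grab_frame("scene");cv2.imwrite("pics/s2.png",cv2.resize(g["img"][200:400,100:360,::-1],None,fx=3,fy=3))
E
```

```text
time: 2.65
ee_pos: [503.6, -261.2, 54.3]
eef_rot: [-3.131, -0.262, 0.0]
contact_force: [0.2, -1.0, 0.1]
width: 36.9
time: 3.48
ee_pos: [503.1, -260.8, 153.2]
eef_rot: [-3.129, -0.261, 0.002]
contact_force: [0.2, -0.4, -0.6]
width: 36.0
[ 503.03134423 -260.77765088  152.83578599] 35.991179099544695
```

View pics/s2.png

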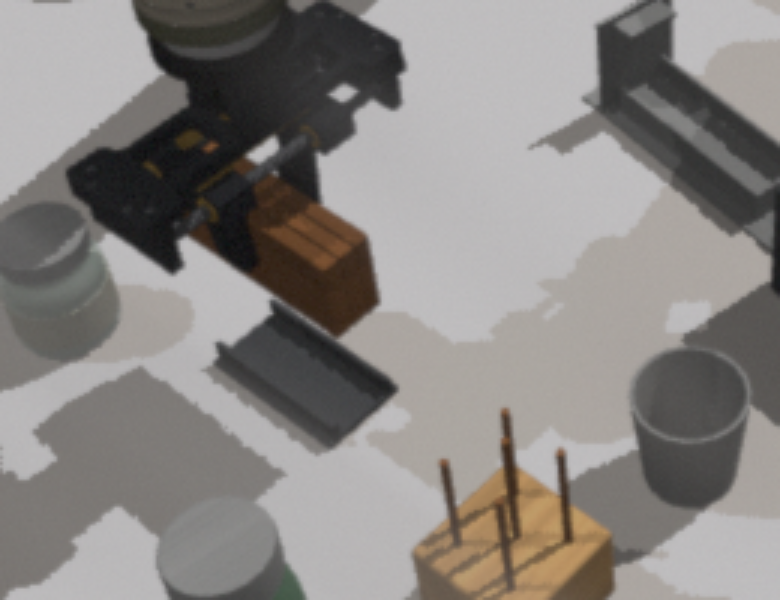

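```bash
python3 -m creep '[[[-4,10,5],-0.6,255],[[-8,20,8],-1.2,255],[[-12,28,9],-1.3,255],[[-12,28,9],-1.3,255],[[-14,32,10],-1.3,255],[[-14,32,10],-1.3,255],[[-12,28,9],-1.2,255],[[-12,28,8],-1.2,255],[[-9,22,6],-1.2,255],[[-6,13,3],-0.7,255]]'; python3 -m creep '[[[0,0,0],0,255],[[0,0,0],0,255],[[0,0,0],0,255],[[0,0,0],0,255]]'
python3 - <<'E'
from h import *; from cell import r
f=r.grab_frame("wrist");np.savez("w3.npz",**f);cv2.imwrite("pics/w3.png",f["img"][...,::-1]);o=r.observe();print(o["ee_pos"],o["eef_rot"],f["position"])
E
```

```text
time: 4.42
ee_pos: [398.8, -17.7, 231.7]
eef_rot: [-3.141, 0.048, 0.0]
contact_force: [0.2, 0.1, -1.7]
width: 35.6
time: 4.75
ee_pos: [400.8, -20.8, 230.9]
eef_rot: [-3.141, 0.049, 0.001]
contact_force: [-0.3, 0.6, -1.5]
width: 35.8
[400.79232416 -20.84529807 230.85199623] [-3.14101504e+00  4.95797669e-02  1.22443551e-03] [475.78797986 -23.34025432 353.93886804]
```

View pics/w3.png

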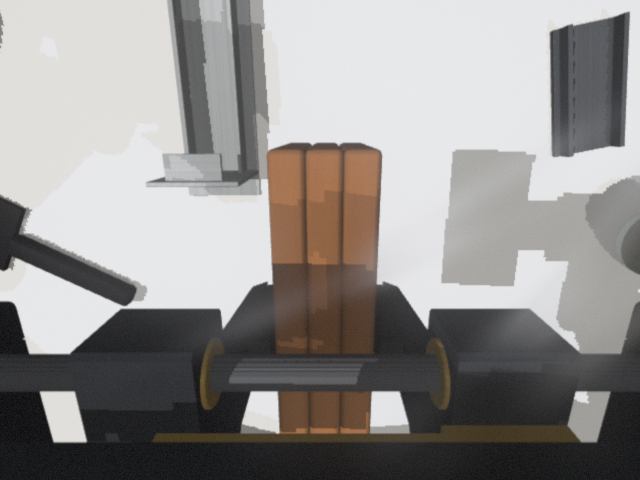

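Run:
```python
from h import *
ps=np.deg2rad(-1.7);A=np.array([[np.cos(ps),np.sin(ps)],[-np.sin(ps),np.cos(ps)]]);o=np.array([521,76.])
f=dict(np.load("w3.npz"));c=cloud(f);h=(c[...,:2]-o)@A.T;z=c[...,2];x,y=h[...,0],h[...,1]
v,u=np.mgrid[:480,:640];b=(u>140)&(u<268)&(v<195)
P=lambda k,a:np.round(np.percentile(a[k],[1,10,50,90,99]),1)
print(np.median(z[:100,300:500]))
k=b&(z>79)&(z<84.5);print("lip",k.sum(),P(k,x),P(k,y),P(k,z))
k=b&(z>85)&(z<92);print("panel top",k.sum(),P(k,x),P(k,y),P(k,z))
k=b&(z>26)&(z<30)&(x>-60)
for s in(1,-1):
    kk=k&(y*s>12);print("wall",kk.sum(),P(kk,y),P(kk,z),np.rad2deg(np.polyfit(x[kk],y[kk],1)[0]))
k=b&(z>6)&(z<10)&(abs(y)<26)&(x>-60);print("floor",P(k,y))
c2=c;k=brown(f)&(z>150);h2=(c[...,:2]-np.array([400.8,-20.8]))@A.T;print("pile",P(k,h2[...,0]),P(k,h2[...,1]),P(k,z));
k=k&(v<250);print(np.polyfit(h2[k][:,0],z[k],1))
```

```text
-0.9609454167276965
lip 1655 [-79.8 -77.9 -69.1 -60.9 -58.9] [-30.5 -19.   -1.2  16.9  23.9] [79.2 80.1 81.1 82.  84.1]
panel top 482 [-82.7 -82.5 -80.9 -79.  -78.8] [-35.2 -29.5  -1.6  26.1  32.7] [85.  85.2 86.  86.9 87.6]
wall 540 [20.5 20.9 22.2 23.5 24. ] [26.  26.3 27.  28.  28.9] -0.013319990247388148
wall 540 [-25.3 -25.  -23.6 -22.4 -22. ] [26.  26.3 27.1 28.  28.9] 0.0818833201390368
floor [-25.  -14.2   1.9  18.   21.1]
pile [-37.7 -28.3  38.   63.   68.2] [-41.9 -13.6   0.2  14.1  24.4] [240.1 240.9 241.8 243.1 300. ]
[1.13012932e-01 2.36011736e+02]
```

```bash
python3 -m creep '[[[8,5,0],0,255],[[16,10,0],0,255],[[20,12.5,0],0,255],[[20,12.5,0],0,255],[[20,12.5,0],0,255],[[20,12.5,0],0,255],[[20,12.5,0],0,255],[[16,10,0],0,255],[[12.7,7.5,0],0,255],[[0,0,0],0,255]]'; python3 -m creep '[[[0,0,-15],0,255],[[0,0,-30],0,255],[[0,0,-35],0,255],[[0,0,-30],0,255],[[0,0,-20],0,255],[[0,0,-12],0,255],[[0,0,0],0,255],[[0,0,0],0,255],[[0,0,0],0,255],[[0,0,0],0,255]]'
cat > look.py <<'E'
from h import *; from cell import r
import sys
n=sys.argv[1];f=r.grab_frame("wrist");g=r.grab_frame("scene");o=r.observe();np.savez(f"w{n}.npz",**f);np.savez(f"g{n}.npz",**g)
a=cv2.resize(f["img"][...,::-1],(400,300));b=cv2.resize(g["img"][150:300,260:460,::-1],(800,600),interpolation=cv2.INTER_CUBIC)
b[300:,:400]=a if len(sys.argv)>2 else b[300:,:400]
cv2.imwrite(f"pics/l{n}.png",b)
p=o["ee_pos"];e=o["eef_rot"];ps=np.deg2rad(-1.7);d=p[:2]-[520.5,75.2]
print("tcp",p.round(1),"tray xy",round(d[0]*np.cos(ps)+d[1]*np.sin(ps),1),round(-d[0]*np.sin(ps)+d[1]*np.cos(ps),1),"F",o["contact_force"].round(1),"M",o["torque"].round(2),"yaw",2*np.rad2deg(np.arctan(e[1]/e[0])),"w",o["width"],o["time"])
E
python3 look.py 4 w
```

```text
time: 5.63
ee_pos: [555.4, 75.9, 230.2]
eef_rot: [-3.141, 0.047, 0.0]
contact_force: [-0.2, 0.0, -1.1]
width: 35.9
time: 6.47
ee_pos: [553.8, 74.6, 90.4]
eef_rot: [3.141, -0.048, 0.003]
contact_force: [-0.7, 0.3, -0.7]
width: 35.7
tcp [553.7  74.7  90.2] tray xy 33.2 0.5 F [ 0.4  0.2 -1.9] M [-0.01 -0.04 -0.02] yaw -1.7564766171373145 w 35.70191569259688 6.5667
```

View pics/l4.png

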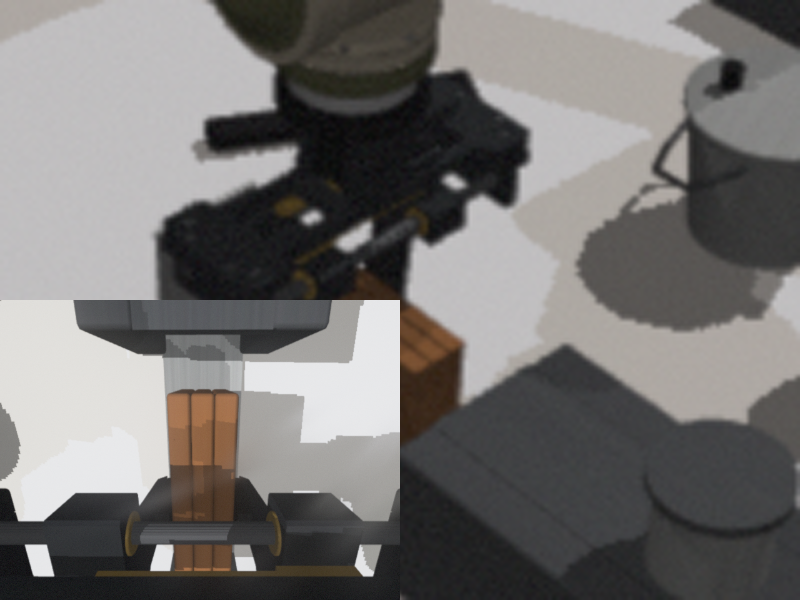

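```bash
python3 -m creep '[[[0,-0.6,-6],0,255],[[0,0,-6],0,255],[[0,0,-2],0,255],[[0,0,-1],0,255],[[0,0,0],0,255],[[0,0,0],0,255]]'; python3 -m creep '[[[0,0,-1],0,255],[[0,0,-1],0,255],[[0,0,-1],0,255],[[0,0,0],0,255],[[0,0,0],0,255]]';  python3 -m creep '[[[0,0,-1],0,255],[[0,0,-1],0,255],[[0,0,0],0,255],[[0,0,0],0,255]]'
```

```text
time: 7.07
ee_pos: [553.2, 74.1, 74.4]
eef_rot: [3.141, -0.048, -0.0]
contact_force: [-2.3, -1.7, 5.7]
width: 35.7
time: 7.48
ee_pos: [553.3, 74.1, 71.7]
eef_rot: [3.141, -0.048, 0.001]
contact_force: [-3.6, -0.3, 6.6]
width: 36.0
time: 7.82
ee_pos: [553.3, 74.1, 69.7]
eef_rot: [3.141, -0.048, 0.001]
contact_force: [-3.5, -1.3, 7.6]
width: 35.8
```

```bash
python3 -m creep '[[[0,0,-1],0,255],[[0,0,0],0,255],[[0,0,0],0,255]]'
cat > tilt.py <<'E'
from h import *; from cell import r
import sys
f=r.grab_frame("wrist");o=r.observe();c=cloud(f);p=o["ee_pos"];ps=np.deg2rad(-1.7)
A=np.array([[np.cos(ps),np.sin(ps)],[-np.sin(ps),np.cos(ps)]]);h=(c[...,:2]-p[:2])@A.T;z=c[...,2]
k=brown(f)&(abs(h[...,1])<17)&(h[...,0]>15)&(h[...,0]<80)
for nm,lo,hi in(("c",-17,-7.5),("b",-4.5,4.5),("a",7.5,17)):
    q=k&(h[...,1]>lo)&(h[...,1]<hi);X=h[q][:,0];Z=z[q];s=np.polyfit(X,Z,1)
    for _ in range(5):
        i=abs(np.polyval(s,X)-Z)<2.5;s=np.polyfit(X[i],Z[i],1)
    print(nm,"tilt deg",round(np.degrees(np.arctan(s[0])),2),"top z at tcp",round(s[1],1),"far top x",round(np.percentile(X[i],99),1),i.sum())
print("tcp",p.round(1),"tray",(A@(p[:2]-[520.5,75.2])).round(1),"F",o["contact_force"].round(1),"w",round(o["width"],1))
np.savez("wt.npz",**f);cv2.imwrite(f"pics/{sys.argv[1]}.png",f["img"][...,::-1])
E
python3 tilt.py t1
```

```text
time: 8.07
ee_pos: [553.3, 74.1, 68.7]
eef_rot: [3.141, -0.048, 0.001]
contact_force: [-3.8, 0.2, 6.2]
width: 35.8
c tilt deg 8.13 top z at tcp 80.4 far top x 64.7 3807
b tilt deg 8.11 top z at tcp 80.5 far top x 65.0 4078
a tilt deg 8.23 top z at tcp 80.5 far top x 64.6 3244
tcp [553.3  74.1  68.7] tray [32.8 -0.1] F [-3.2 -1.2  6.3] w 35.5tilt.py:9: RankWarning: Polyfit may be poorly conditioned
  i=abs(np.polyval(s,X)-Z)<2.5;s=np.polyfit(X[i],Z[i],1)
```

```bash
python3 -m creep '[[[0,0,-1],0,255],[[0,0,-0.7],0,255],[[0,0,0],0,255],[[0,0,0],0,255],[[0,0,3.5],0,255],[[0,0,0],0,255],[[0,0,0],0,255]]'; python3 tilt.py t2 2>&1|grep -v -i poly
```

```text
time: 8.7
ee_pos: [553.3, 74.2, 69.8]
eef_rot: [-3.141, 0.048, 0.0]
contact_force: [0.3, 0.5, -2.0]
width: 36.0
c tilt deg 9.09 top z at tcp 81.6 far top x 64.3 3905
b tilt deg 9.01 top z at tcp 81.8 far top x 64.5 4089
a tilt deg 9.11 top z at tcp 81.8 far top x 64.1 3211
tcp [553.2  74.2  69.7] tray [32.7 -0. ] F [ 1.3 -0.7 -1.8] w 36.1
```

```bash
python3 -m creep '[[[-3,0.1,0],0,255],[[-5,0.15,0],0,255],[[-5,0.15,0],0,255],[[-5,0.15,0],0,255],[[-5,0.15,0],0,255],[[-3,0.1,0],0,255],[[0,0,0],0,255],[[0,0,0],0,255]]'; python3 -m creep '[[[-3,0.1,0],0,255],[[-2.5,0.1,0],0,255],[[-2,0,0],0,255],[[0,0,0],0,255],[[0,0,0],0,255]]'; python3 tilt.py t3 2>&1|grep -v -i poly; python3 look.py 5
```

```text
time: 9.42
ee_pos: [527.3, 75.0, 70.2]
eef_rot: [-3.141, 0.048, -0.0]
contact_force: [-0.1, -0.6, -1.2]
width: 36.1
time: 9.83
ee_pos: [520.0, 75.2, 70.1]
eef_rot: [-3.141, 0.048, -0.001]
contact_force: [1.8, 0.6, -2.0]
width: 35.9
c tilt deg 9.13 top z at tcp 82.0 far top x 64.1 3825
b tilt deg 9.14 top z at tcp 82.1 far top x 64.4 4080
a tilt deg 9.18 top z at tcp 82.1 far top x 64.0 3202
tcp [520.   75.2  70.1] tray [-0.5 -0. ] F [ 1.   1.3 -1.6] w 35.9
tcp [519.9  75.2  70. ] tray xy -0.6 -0.0 F [ 1.5  0.4 -2. ] M [ 0.1  -0.27 -0.  ] yaw -1.7522057489968055 w 35.712421325841866 9.9833
```

View pics/l5.png

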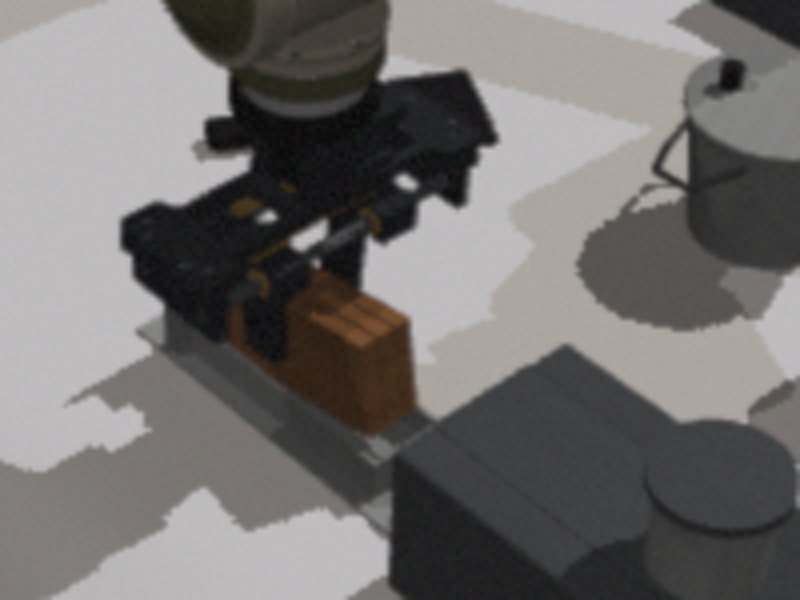

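Run:
```python
from h import *
ps=np.deg2rad(-1.7);A=np.array([[np.cos(ps),np.sin(ps)],[-np.sin(ps),np.cos(ps)]])
f=dict(np.load("wt.npz"));c=cloud(f);h=(c[...,:2]-[520.5,75.2])@A.T;z=c[...,2];x,y=h[...,0],h[...,1]
P=lambda k,a:np.round(np.percentile(a[k],[1,10,50,90,99]),1)
k=(abs(y)<19)&(x>60)&(x<100)&(z>15)&~brown(f)&(z<31);print("far wall",k.sum(),P(k,x),P(k,z))
for s in(1,-1):
    k=(y*s>16)&(y*s<30)&(x>30)&(x<85)&(z>25)&(z<30)&~brown(f);print("side",k.sum(),k.sum() and P(k,y))
```

```text
far wall 774 [81.8 81.9 83.1 84.7 84.8] [16.8 19.6 27.  27.9 28.6]
side 450 [16.2 18.4 22.9 24.5 24.8]
side 408 [-24.1 -23.8 -22.1 -18.4 -16.2]
```

```bash
python3 -m creep '[[[2.5,-0.1,0],0,255],[[0,0,-2],0,255],[[0,0,-2],0,255],[[0,0,-1],0,255],[[0,0,-1],0,255],[[0,0,-1],0,255],[[0,0,0],0,255],[[0,0,0],0,255]]'; python3 -m creep '[[[0,0,-1],0,255],[[0,0,-1],0,255],[[0,0,-1],0,255],[[0,0,-1],0,255],[[0,0,0],0,255],[[0,0,0],0,255]]';python3 tilt.py t4 2>&1|grep -v -i poly
```

```text
time: 10.65
ee_pos: [523.5, 75.0, 63.8]
eef_rot: [3.141, -0.048, 0.005]
contact_force: [3.6, 0.9, 5.3]
width: 35.3
time: 11.15
ee_pos: [523.6, 75.0, 59.8]
eef_rot: [3.141, -0.048, 0.006]
contact_force: [3.9, 1.3, 4.6]
width: 35.9
c tilt deg 3.67 top z at tcp 71.6 far top x 67.2 3904
Traceback (most recent call last):
  File "tilt.py", line 9, in <module>
    raise TypeError("expected non-empty vector for x")
TypeError: expected non-empty vector for x
```

```bash
sed -i 's/s=np.polyfit(X,Z,1)$/s=np.polyfit(X[Z>55],Z[Z>55],1) if 0 else [0.05,np.median(Z)-2]/;s/<2.5/<4/' tilt.py; python3 -m creep '[[[0,0,-1],0,255],[[0,0,-1],0,255],[[0,0,-0.7],0,255],[[0,0,0],0,255],[[0,0,0],0,255]]'; python3 tilt.py t5 2>&1|grep -v -i poly
```

```text
time: 11.62
ee_pos: [523.6, 75.0, 57.2]
eef_rot: [3.141, -0.048, 0.006]
contact_force: [4.5, 0.3, 5.4]
width: 35.5
c tilt deg 1.51 top z at tcp 69.0 far top x 68.2 3994
b tilt deg 1.44 top z at tcp 69.1 far top x 68.2 4315
a tilt deg 1.47 top z at tcp 69.2 far top x 68.0 3501
tcp [523.6  75.   57.1] tray [ 3.1 -0.1] F [4.5 0.2 4.4] w 36.1
```

```bash
python3 -m creep '[[[0,0,-0.8],0,255],[[0,0,-0.5],0,255],[[0,0,0],0,255],[[0,0,0],0,140],[[0,0,0],0,100],[[0,0,0],0,60],[[0,0,0],0,30],[[0,0,0],0,30],[[0,0,0],0,30],[[0,0,0],0,30]]'; python3 -m creep '[[[0,0,10],0,30],[[0,0,25],0,30],[[0,0,40],0,30],[[0,0,40],0,30],[[0,0,20],0,30],[[0,0,0],0,30],[[0,0,0],0,30]]'; python3 tilt.py t6 2>&1|grep -v -i poly; python3 look.py 6 w
```

```text
time: 12.5
ee_pos: [522.2, 75.1, 55.0]
eef_rot: [-3.141, 0.048, 0.0]
contact_force: [-0.7, -0.2, 0.1]
width: 77.1
time: 13.08
ee_pos: [522.3, 75.1, 191.2]
eef_rot: [3.141, -0.048, 0.004]
contact_force: [-0.2, -0.3, -0.0]
width: 78.0
c tilt deg 0.03 top z at tcp 67.1 far top x 69.8 1092
b tilt deg -0.14 top z at tcp 67.2 far top x 69.8 1032
a tilt deg -0.18 top z at tcp 67.2 far top x 68.6 1034
tcp [521.9  75.1 189.9] tray [ 1.4 -0. ] F [-0.9 -1.   0.2] w 77.6
tcp [521.7  75.1 188.8] tray xy 1.2 -0.1 F [-0.4 -0.3 -0.1] M [ 0.07 -0.01 -0.04] yaw -1.7553247389335405 w 77.92564691611514 13.2333
```

View pics/l6.png

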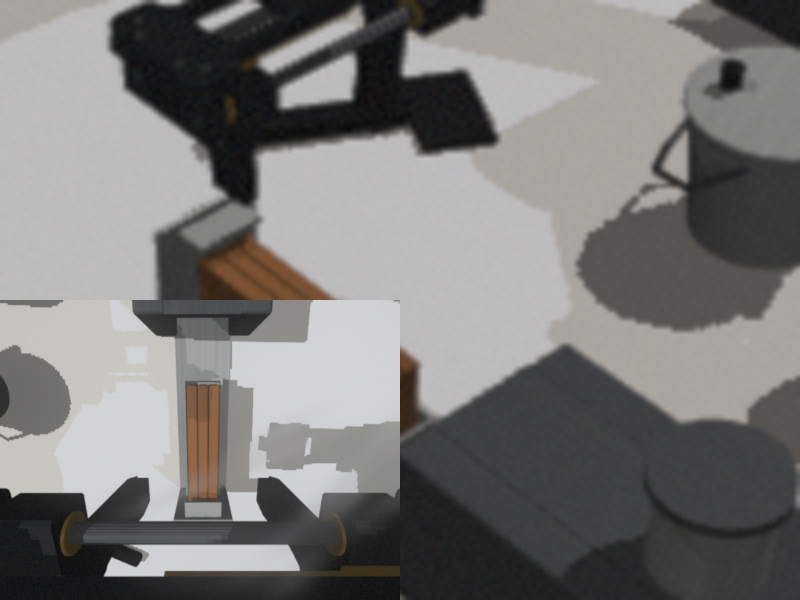

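```bash
python3 -m creep '[[[-10,0.3,0],0,255],[[-20,0.6,0],0,255],[[-30,0.9,0],0,255],[[-30,0.9,0],0,255],[[-20,0.6,0],0,255],[[-8,0.2,0],0,255],[[0,0,-20],0,255],[[0,0,-35],0,255],[[0,0,-35],0,255],[[0,0,-20],0,255]]'; python3 -m creep '[[[0,0,-10],0,255],[[0,0,0],0,255],[[0,0,0],0,255],[[0,0,0],0,255]]'; python3 look.py 7
```

```text
time: 14.07
ee_pos: [403.6, 78.6, 77.1]
eef_rot: [-3.141, 0.048, 0.005]
contact_force: [0.3, 0.1, -0.1]
width: 13.1
time: 14.4
ee_pos: [404.9, 78.5, 70.4]
eef_rot: [3.141, -0.048, 0.001]
contact_force: [0.0, 0.4, -0.7]
width: 0.5
tcp [404.9  78.6  70.7] tray xy -115.7 -0.1 F [ 0.3 -0.6 -0.2] M [-0.01  0.02 -0.01] yaw -1.7508707626959221 w 0.48130629960558563 14.5
```

```bash
python3 -m creep '[[[8,-0.24,0],0,255],[[8,-0.24,0],0,255],[[5,-0.15,0],0,255],[[4,-0.12,0],0,255],[[4,-0.12,0],0,255],[[5,-0.15,0],0,255],[[6,-0.18,0],0,255],[[8,-0.24,0],0,255],[[8,-0.24,0],0,255],[[8,-0.24,0],0,255]]'; python3 -m creep '[[[8,-0.24,0],0,255],[[8,-0.24,0],0,255],[[8,-0.24,0],0,255],[[8,-0.24,0],0,255],[[8,-0.24,0],0,255],[[8,-0.24,0],0,255],[[8,-0.24,0],0,255],[[8,-0.24,0],0,255],[[6,-0.18,0],0,255],[[4,-0.12,0],0,255]]'; python3 look.py 8
```

```text
time: 15.33
ee_pos: [468.7, 76.8, 70.0]
eef_rot: [-3.141, 0.048, 0.001]
contact_force: [-4.8, -0.0, 3.6]
width: 0.3
time: 16.17
ee_pos: [543.1, 74.6, 70.0]
eef_rot: [-3.141, 0.048, -0.0]
contact_force: [-3.9, 1.9, 2.4]
width: 0.3
tcp [543.4  74.3  70. ] tray xy 22.9 -0.2 F [-0.   0.5  0.3] M [ 0.04 -0.03 -0.02] yaw -1.7545944008997851 w 0.42305437849078603 16.2667
```

```bash
python3 -m creep '[[[5,-0.15,0],0,255],[[7,-0.21,0],0,255],[[8,-0.24,0],0,255],[[8,-0.24,0],0,255],[[8,-0.24,0],0,255],[[8,-0.24,0],0,255],[[8,-0.24,0],0,255],[[8,-0.24,0],0,255],[[8,-0.24,0],0,255],[[6,-0.18,0],0,255]]'; python3 -m creep '[[[3,-0.1,0],0,255],[[3,-0.1,0],0,255],[[3,-0.1,0],0,255],[[2,0,0],0,255],[[2,0,0],0,255],[[0,0,0],0,255]]'
```

```text
time: 17.1
ee_pos: [617.3, 72.2, 70.0]
eef_rot: [-3.141, 0.048, -0.0]
contact_force: [-4.7, 1.5, 1.8]
width: 0.3
time: 17.6
ee_pos: [629.7, 71.9, 70.0]
eef_rot: [3.141, -0.048, 0.001]
contact_force: [-1.9, 1.0, -1.3]
width: 0.6
```

```bash
python3 -m creep '[[[2,0,0],0,255],[[2,0,0],0,255],[[1,0,0],0,255]]';python3 look.py 9
```

```text
time: 17.85
ee_pos: [634.5, 71.7, 70.0]
eef_rot: [3.141, -0.048, -0.0]
contact_force: [-4.1, -0.9, -0.6]
width: 0.3
tcp [634.6  71.7  70. ] tray xy 114.1 -0.1 F [-1.8 -0.2 -2.3] M [-0.06  0.33  0.02] yaw -1.7607082896224993 w 0.47849394364179365 17.95
```

Now 1 mm steps until the force rises.

```bash
for i in 1 2; do :; done; python3 -m creep '[[[1,0,0],0,255],[[1,0,0],0,255],[[1,0,0],0,255]]'; python3 -m creep '[[[1,0,0],0,255],[[1,0,0],0,255]]'; python3 -m creep '[[[1,0,0],0,255],[[0,0,0],0,255]]'
```

```text
time: 18.2
ee_pos: [637.1, 71.7, 70.0]
eef_rot: [3.141, -0.048, -0.001]
contact_force: [-12.2, -2.8, 4.4]
width: 0.3
time: 18.37
ee_pos: [637.1, 71.7, 70.0]
eef_rot: [3.141, -0.048, -0.01]
contact_force: [-21.0, -4.6, 8.0]
width: 0.4
time: 18.53
ee_pos: [637.1, 71.7, 70.1]
eef_rot: [3.14, -0.047, -0.014]
contact_force: [-22.4, -3.5, 10.0]
width: 0.7
```

```bash
python3 -m creep '[[[-5,0.1,0],0,255],[[-15,0.4,0],0,255],[[-30,0.9,0],0,255],[[-40,1,0],0,255],[[-40,1,10],0,255],[[-40,0,20],0,255],[[-30,0,35],0,255],[[0,0,35],0,255],[[0,0,15],0,255],[[0,0,0],0,255]]'
python3 - <<'E'
from h import *; from cell import r
g=r.grab_frame("scene");t=r.grab_frame("top");w=r.grab_frame("wrist");np.savez("g10.npz",**g)
a=g["img"][130:350,240:500,::-1];cv2.imwrite("pics/l10.png",np.hstack([cv2.resize(a,(400,338)),cv2.resize(w["img"][...,::-1],(400,338))]))
ps=np.deg2rad(-1.7);A=np.array([[np.cos(ps),np.sin(ps)],[-np.sin(ps),np.cos(ps)]])
c=cloud(w);h=(c[...,:2]-[520.5,75.2])@A.T;z=c[...,2];x,y=h[...,0],h[...,1]
P=lambda k,q:np.round(np.percentile(q[k],[1,10,50,90,99]),1) if k.sum() else 0
k=(abs(y)<55)&(z>93)&(z<100)&(x>100)&(x<300);print("roof front",P(k,x))
k=(abs(y)<36)&(z>40)&(z<89)&(x>90)&(x<160);print("panel",k.sum(),P(k,x),P(k,z))
f0=dict(np.load("scene0.npz"));d=cv2.absdiff(f0["img"],g["img"]).max(2)
print(r.observe()["time"],r.observe()["ee_pos"])
E
```

```text
time: 19.37
ee_pos: [448.0, 75.3, 184.3]
eef_rot: [3.141, -0.048, 0.017]
contact_force: [0.0, -0.2, 0.2]
width: 0.5
roof front 0
panel 0 0 0
19.5167 [446.13575324  75.38234335 179.75251958]
```

View pics/l10.png

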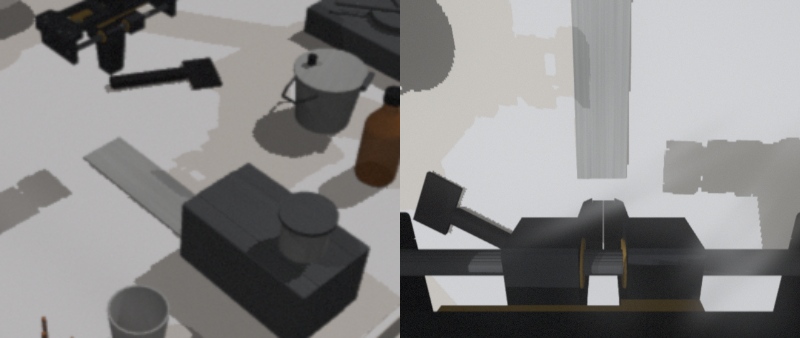

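```bash
python3 -m creep '[[[20,-0.6,10],0,255],[[30,-1,20],0,255],[[30,-1,20],0,255],[[20,0,0],0,255],[[0,0,0],0,255],[[0,0,0],0,255],[[0,0,0],0,255]]'
python3 - <<'E'
from h import *; from cell import r
ps=np.deg2rad(-1.7);A=np.array([[np.cos(ps),np.sin(ps)],[-np.sin(ps),np.cos(ps)]])
P=lambda k,q:np.round(np.percentile(q[k],[1,10,50,90,99]),1) if k.sum() else 0
for n in("wrist","top"):
    w=r.grab_frame(n)
    c=cloud(w);h=(c[...,:2]-[520.5,75.2])@A.T;z=c[...,2];x,y=h[...,0],h[...,1]
    k=(abs(y)<55)&(z>94)&(z<100)&(x>100)&(x<300);print(n,"roof",k.sum(),P(k,x))
    k=(abs(y)<34)&(z>25)&(z<90)&(x>90)&(x<160);print("panel",k.sum(),P(k,x),P(k,z))
    if n=="top":
        f0=dict(np.load("top0.npz"));c0=cloud(f0)
        for nm,u0,u1,v0,v1 in(("bottle",165,210,145,185),("bucket",135,195,190,250),("cup",362,397,148,190),("block",412,458,148,196),("shaker",472,525,162,206),("jar",452,498,308,345),("scraper",172,252,284,345)):
            lo=3 if nm=="scraper" else 40
            q=lambda C:np.median(C[v0:v1,u0:u1][C[v0:v1,u0:u1,2]>lo][:,:2],0).round(1); print(nm,q(c0),q(c))
E
```

```text
time: 20.1
ee_pos: [545.1, 72.8, 228.6]
eef_rot: [-3.141, 0.048, 0.005]
contact_force: [-1.1, -0.0, -0.2]
width: 0.3
wrist roof 13617 [131.9 136.2 154.7 172.  175.7]
panel 1404 [126.9 127.6 127.8 131.1 131.8] [27.4 37.9 83.3 86.6 87.8]
top roof 2200 [131.8 144.3 201.6 264.4 295.6]
panel 149 [125.6 126.3 127.  129.8 131.3] [26.4 34.2 72.2 87.7 89.3]
bottle [718.6 321.5] [718.7 321.9]
bucket [590.8 378.1] [590.3 378. ]
cup [ 737.  -129.2] [ 737.5 -129.8]
block [ 720.7 -256.4] [ 720.5 -256.1]
shaker [ 680.4 -389.2] [ 680.3 -389.1]
jar [ 358.3 -343.6] [ 358.4 -344.1]
scraper [365.5 283.4] [392.  131.9]
```

```bash
python3 -c "
from cell import r
print(r.hand_in())"
```

```text
the job is handed in; nothing more can be done
None
```

The three planks are in the smoke hutch tray, the tray is shut, and the job was handed in at about 20 s.

- **Lift and tilt:** I gripped the planks as one pile and lifted it clear. I tilted it about 9° by pressing its far end on the tray's far wall, then slid the front end under the lip.
- **Laying down:** I lowered the pile until it was flat and opened the gripper. Before shutting, the planks leaned less than 0.2° end to end. Their tops were at about 67 mm where 68 mm was expected, so they were on the tray floor within camera error.
- **Tray shift:** The tilting press pushed the tray in by about 4 mm. I saw this and allowed for it before lowering.
- **Shutting:** I pushed the tray until it stopped hard, at about 22 N. Its panel's outer face then stood about 4 mm, one panel thickness, in front of the hutch, so the tray is shut.
- **Other things on the shelf:** The bottle, bucket, cup, block, shaker and jar were within 1 mm of where they started.

**Checks that failed or could not be made:**
- The number for the scraper was unusable because the arm covered it in the top view. It looks undisturbed in the pictures.
- The planks cannot be seen inside the shut hutch, so I last saw them just before the push.

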